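Lay the tasting place on the tea board

ROBOT

A 7-joint arm with a two-finger parallel gripper is mounted at the origin on the work surface. World frame = base frame: x ahead of the robot, y to its left, z up, the work surface at z = 0. Lengths are in m, angles in degrees, forces in N, time in s.
With the tool pointing down it reaches from about 0.425 to 0.875 m from the base axis. Payload 4.7 kg.
Tool frame: the origin (TCP) lies where the fingers leave the gripper's body, on its centre line; the fingertips stand 70 mm ahead of it and the grasp point (between the pads) lies 51 mm ahead of it (env.tip_reach is the distance from the TCP to the fingertips, in m); z points along the fingers, x is the direction in which the jaws open and shut, and the axes are right-handed (so a half turn about z gives the same grasp; the last joint's range is limited). The gripper opens to 87 mm and grips with 3 to 60 N. Pads are 19 mm wide; open, the fingers measure 117 mm over their backs; the gripper's body (75 mm by 190 mm) begins 51 mm behind the grasp point.
Start: joints at [73.631, 18.392, -4.016, 83.108, 1.295, 78.541, -3.26], TCP at [0.192, -0.621, 0.292] pointing down, gripper open.
Joint ranges: [-163.93, 163.93], [-17.29, 119.83], [-79.2, 71.16], [3.27, 140.29], [-89.18, 269.18], [5.43, 117.66], [-154.24, 154.24]. Speed limits (degrees/s): [147.25, 147.25, 180, 180, 180, 180, 180].

INTERFACE

Orientations are given as [roll, pitch, yaw] about the fixed x, y, z axes, in that order (R = Rz(yaw) Ry(pitch) Rx(roll)).
In Python, from cell import env, optics, order gives the robot as it stands.
- The arm moves only by the shell command python3 -m creep 'ROWS' [FORCE]. ROWS is JSON, a list of rows, each a list of 7 numbers: the shift along the tool's x, y, z in cm, then the turn, a rotation vector about the tool's x, y, z in rad, then the opening, from 0 (shut) to 1 (fully open). A call has 1 to 20 rows; each row shifts and turns the pose as measured when the row begins, along the tool's axes as they then stand; what a row does not reach is not made up. A row lasts 1/10 s, in which the tool goes at most 50 mm and 8.59 degrees, less where a joint would pass 70% of its speed; a pose out of reach is approached as far as the arm can. A call with a gripper value outside its range is refused whole. The fingers move at their own pace and stop on an object; FORCE is the grip in N (left out, the last holds). Time passes only in rows, so rows that do not move let the fingers close. It gives the time, the measured TCP pose, the force and the opening at its end, in the units of the state.
- env.get_obs(): the state, without advancing time (a new reading comes with each control period).
- optics.read_camera(name): name is "scene" or "top" or "wrist"; returns a dict with "frame" (384x512x3 uint8, blue, green, red), "z_map" (384x512 float32, m along the optical axis (not along the pixel's ray), 0 where there is no reading), "fx", "fy", "cx", "cy" (pixels), "distortion" ([k1, k2, p1, p2, k3] as OpenCV has them; the pictures are not rectified), "R" (3x3) and "t" (3): a world point X has camera coordinates R X + t; the wrist camera has in their place "hand_eye" (4x4, takes a point from camera to tool coordinates, whose origin is the TCP and whose axes are the tool frame's). Camera axes: x right, y down, z forward; pixel columns grow to the right and rows downward; lengths in m; the calibration is good to about 2 mm. A picture is of the moment at which its call begins: read the wrist's pose just before it.
- order.sign_off(): hands the job in, once; it reports no verdict.
The state is a dict: "time_s": time; "qpos": joint angles; "joint_velocities": joint speeds; "effort": joint torques, N m; "tool_pos": TCP position; "tool_rot": TCP orientation; "force": force on the tool from outside, world axes, zero at the start; "wrist_torque": the same for the moment, N m; "grip_width": finger opening in m.
Only numpy, scipy, OpenCV 4.12 (cv2) and the standard library are available. Lean on these libraries where they do the work, as an engineer would, in place of code of your own. Each camera call takes 0.05 s, during which the arm holds its last target. There are 200 camera calls.

TASK

Lay a tasting place on the tea board: stand the blue cup centred on the round slate coaster, the red tea tin centred on the square cork coaster, and the white bowl midway between the two coasters. Put the white lid squarely on the bowl, and stand the clay tea pet on the board's blue band, directly behind the bowl (centre behind centre, in the middle of the band's width). Everything ends upright and let go; leave the glass pitcher and the wrapped tea cake where they are.

Things in the scene. Friction and masses are not known exactly. Their poses are not given: they have to be found in the camera images.
- board: Fixed pale bamboo tea board, 210 mm deep (own x) by 340 mm wide (own y), 8 mm thick; origin at the centre of its underside, z up, x pointing away from the robot, turned by up to about 13 degrees. A dark blue band 70 mm deep runs along the whole far (+x) edge; its centre line is at x = +70 mm. The two coasters lie on the board at x = -35 mm, y = +120 and -120 mm (which is on which side varies), so midway between them is x = -35 mm, y = 0. The board's top is at z = 8 mm.
- slate: Round dark grey slate coaster, 80 mm across, 4 mm thick, fixed on the board; origin at the centre of its underside (top 4 mm above it, 12 mm above the table).
- cork: Square brown cork coaster, 80 by 80 mm, 4 mm thick, fixed on the board; origin at the centre of its underside (top 4 mm above it, 12 mm above the table).
- cup_center (a point): Open dark blue porcelain cup, loose, upright, no handle: 58 mm outside diameter (straight sides from 8 mm up, foot 40 mm), 50 mm high, 4 mm wall. Point on its axis, half-way up (25 mm above its foot); z up.
- tin_center (a point): Red cylindrical tea tin with a brass lid that does not come off, loose, upright: 58 mm diameter (59 at the lid, the top 16 mm), 72 mm high. Point on its axis, half-way up (36 mm above its foot); z up.
- bowl_center (a point): Open white porcelain brewing bowl, loose, upright, no handle: 62 mm outside diameter (straight sides from 9 mm up, foot 44 mm), 50 mm high, 54 mm inside diameter at the mouth. Point on its axis, half-way up (25 mm above its foot); z up.
- lid_center (a point): White porcelain lid of the bowl, loose, lying right way up: a 66 mm plate with a knob on top (18 mm diameter, 18 mm high) and below it a 47 mm plug, 6 mm deep, that drops into the bowl's mouth. 32 mm high in all; from its underside up: plug 0 to 6 mm, plate 6 to 14 mm (slightly domed), knob 14 to 32 mm. Point on its axis, half-way up (16 mm above its underside); z up. Seated on the bowl its underside is 44 mm above the bowl's foot.
- pet_center (a point): Small brown-red clay tea pet (a squat frog), loose, upright: round body 44 mm diameter with upright sides from 2 to 26 mm, then a round head (26 mm, 7 mm off the axis towards its own -x) to 50 mm high. It may face any way. Point on the body's axis, half-way up (25 mm above its foot); z up.
- pitcher: Bystander: green glass pitcher (mug-shaped), loose, 64 mm diameter, 70 mm high, handle at its own +y. Origin at the centre of its foot. Leave it alone.
- cake: Bystander: round tea cake in white paper with a red spot, loose, 110 mm diameter, 24 mm high. Origin at the centre of its underside. Leave it alone.
Mind the look-alikes: they are no part of the job. Of the things that look like the part that bears tin_center, the smallest one is meant.

How it is judged (in metres and radians):
At the end, for the whole second after the job is handed in: Cup within 12 mm of the slate's centre, tin within 12 mm of the cork's; bowl within 15 mm of midway between the coasters; lid seated level, within 8 mm of the bowl's axis; pet within 15 mm of the band's centre line and 20 mm of straight behind midway; all upright (0.1 rad), at rest (horizontal distance between cup_center and slate below 0.012 m and z of cup_center in the frame of slate between 0.024 and 0.034 m and horizontal distance between tin_center and cork below 0.012 m and z of tin_center in the frame of cork between 0.035 and 0.045 m and x of bowl_center in the frame of board between -0.05 and -0.02 m and y of bowl_center in the frame of board between -0.015 and 0.015 m and z of bowl_center in the frame of board between 0.028 and 0.038 m and horizontal distance between lid_center and bowl_center below 0.008 m and z of lid_center in the frame of bowl_center between 0.031 and 0.04 m and x of pet_center in the frame of board between 0.055 and 0.085 m and y of pet_center in the frame of board between -0.02 and 0.02 m and z of pet_center in the frame of board between 0.028 and 0.038 m and angle between each of bowl_center, lid_center, cup_center, tin_center, pet_center's own z axis and vertical below 0.1 rad and linear speed of each of bowl, lid, cup, tin, pet below 0.02 m/s); the robot touches nothing.
It fails at once if the glass pitcher was pushed more than 30 mm (distance of pitcher from where it was at the start of the episode above 0.03 m).
It fails at once if the tea cake was pushed more than 30 mm (distance of cake from where it was at the start of the episode above 0.03 m).
It also fails if it takes over 128 s, if anything falls off the work surface, if the arm or the gripper's body presses on something with over 40 N, if the wrist force passes 120 N, or if a joint passes its speed limit or range.

## Working session

There is one attempt and no reset: what is moved stays moved. The work goes in short steps, Python scripts to look and compute and a shell command to move; the robot and the scene stay as the last step left them, time stands still between calls to the robot, and variables do not carry over. Pictures are saved under pics/ and viewed, on a budget of 14 in all, crops included, one or two more only if the job needs it, and the job is handed in when it is done.

```bash
ls; mkdir -p pics; cat > h.py <<'E'
import numpy as np, cv2
from cell import env, optics, order
from scipy.spatial.transform import Rotation as Ro
def tool():
    s=env.get_obs(); return Ro.from_euler('xyz',s['tool_rot'],degrees=True).as_matrix(), np.array(s['tool_pos'])
def cam(name):
    R,p=tool(); c=optics.read_camera(name)
    if 'R' in c and name!='wrist': c['Rw']=np.array(c['R']).T; c['o']=-c['Rw']@np.array(c['t'])
    else:
        H=np.array(c['hand_eye']); c['Rw']=R@H[:3,:3]; c['o']=R@H[:3,3]+p
    c['K']=np.array([[c['fx'],0,c['cx']],[0,c['fy'],c['cy']],[0,0,1.]]); return c
def rays(c,uv):
    u=cv2.undistortPoints(np.array(uv,float).reshape(-1,1,2),c['K'],np.array(c['distortion'],float)).reshape(-1,2)
    return np.c_[u,np.ones(len(u))]@c['Rw'].T
def at_z(c,uv,z):
    d=rays(c,uv); return c['o']+d*((z-c['o'][2])/d[:,2])[:,None]
def cloud(c):
    v,u=np.mgrid[:384,:512]; d=rays(c,np.c_[u.ravel(),v.ravel()])
    P=c['o']+d*c['z_map'].reshape(-1,1); P[c['z_map'].ravel()==0]=np.nan
    return P.reshape(384,512,3)
def go(target,yaw=None):
    "shift in tool cm to bring TCP to target (world m)"
    R,p=tool(); return (R.T@(np.array(target)-p)*100).round(2)
E
python3 - <<'E'
from h import *
s=env.get_obs(); print(s)
a=cam('top');b=cam('scene')
for n,c in (('top',a),('scene',b)):
    cv2.imwrite(f'pics/{n}0.png',cv2.resize(c['frame'],None,fx=1.55,fy=1.55,interpolation=cv2.INTER_CUBIC)); print(n,c['o'],c['Rw'],c['distortion'],c['fx'])
    np.savez(f'{n}0.npz',P=cloud(c),f=c['frame'])
E
```

```text
pics
{'time_s': 0.0, 'qpos': array([73.62984276, 18.43920546, -4.01501267, 83.17628105,  1.29418421,
       78.54017955, -3.26100983]), 'joint_velocities': array([ 0.02527964,  0.04539127, -0.01953824, -0.01182144,  0.07625893,
       -0.02916062, -0.00987503]), 'effort': array([ 7.62102663e-04, -4.91290712e+01, -4.03326424e-01, -3.12525952e+01,
       -6.39219303e-02,  4.37965686e-02,  1.68632951e-04]), 'tool_pos': array([ 0.19180225, -0.62060923,  0.29114757]), 'tool_rot': array([ 1.79994833e+02,  1.10468905e-01, -7.28217326e+01]), 'force': array([-0.35950307, -0.16814661, -0.19906068]), 'wrist_torque': array([-0.06027442, -0.01643823, -0.00779248]), 'grip_width': 0.0865017089289303}
top [ 0.36238302 -0.00416703  0.89282705] [[-8.91257366e-04 -9.88883364e-01  1.48690612e-01]
 [-9.99902144e-01 -1.19460167e-03 -1.39382832e-02]
 [ 1.39609625e-02 -1.48688485e-01 -9.88785531e-01]] [-0.03199764  0.          0.          0.          0.        ] 371.27236066203443
scene [ 1.00634653 -0.65896448  0.65006324] [[ 0.79067253  0.3391559  -0.50971584]
 [ 0.61209944 -0.45569478  0.64627899]
 [-0.01308552 -0.82299182 -0.56790248]] [0.02205617 0.         0.         0.         0.        ] 416.18470976197676
```

View pics/top0.png

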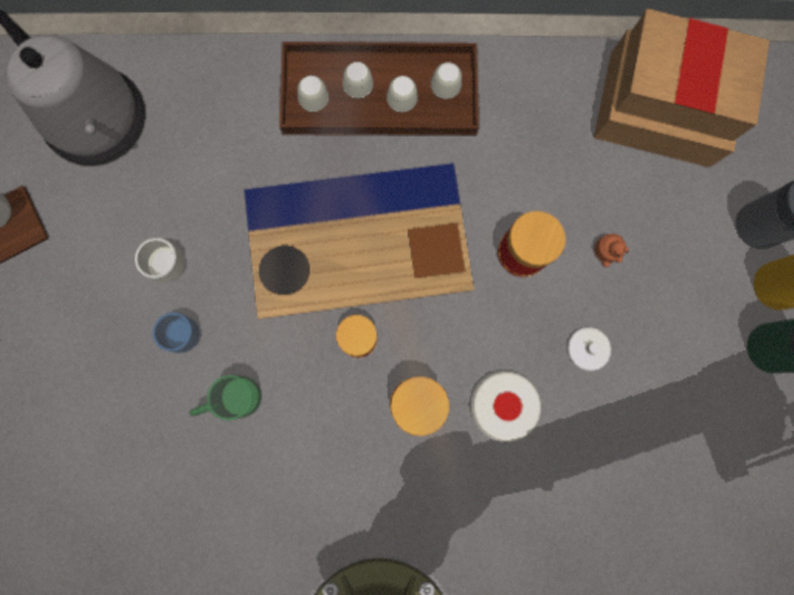

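View pics/scene0.png

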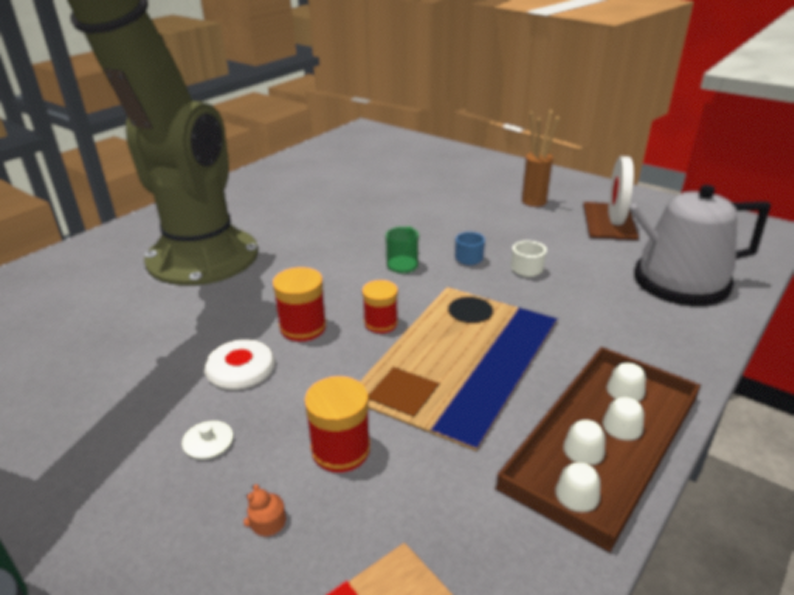

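Tins (look-alikes, top picture px): (357,335) small, (420,405) medium, (535,245) large; I choose the smallest, at (357,335). Slate is on the left (284,270), cork on the right (436,250). Bowl (156,257), cup (175,331), lid (590,349), pet (611,249); the pitcher is at (233,397) and the cake at (507,406).

```bash
python3 - <<'E'
from h import *
import types
c=cam('top'); P=cloud(c); k=1/1.55
S=cam('scene'); Q=cloud(S)
A=np.vstack([P.reshape(-1,3),Q.reshape(-1,3)]);src=np.r_[np.zeros(384*512),np.ones(384*512)]
ok=np.isfinite(A).all(1);A=A[ok];src=src[ok]
print('table z', [np.median(A[(src==i)&(abs(A[:,2])<.01)][:,2]) for i in (0,1)])
it=dict(bowl=((156,257),.05,.036,.056),cup=((175,331),.05,.036,.056),tin=((357,335),.072,.06,.08),tinM=((420,405),.1,.05,.2),tinL=((535,240),.13,.05,.2),lid=((590,349),.014,.006,.018),petbody=((611,252),.026,.012,.026),pitcher=((233,397),.07,.05,.08),cake=((507,406),.024,.012,.03))
for n,(uv,z,lo,hi) in it.items():
    g=at_z(c,[[uv[0]*k,uv[1]*k]],z)[0]
    out=[]
    for i in (0,1):
        q=A[(src==i)&(np.hypot(A[:,0]-g[0],A[:,1]-g[1])<.07)&(A[:,2]>lo)&(A[:,2]<hi)]
        if len(q)>8:
            (x,y),r=cv2.minEnclosingCircle(q[:,:2].astype(np.float32)); out.append((len(q),round(x,4),round(y,4),round(r,4),round(q[:,2].max(),3)))
    print(n,g.round(4),out)
# board
cor=at_z(c,np.array([(245,190),(454,165),(472,290),(258,317)])*k,.008); print(cor.round(3))
hsv=cv2.cvtColor(c['frame'],cv2.COLOR_BGR2HSV)
zz=P[...,2]; 
roi=np.zeros(hsv.shape[:2],np.uint8); cv2.fillPoly(roi,[np.int32(np.array([(235,160),(470,155),(485,300),(245,330)])*k)],1)
m=((hsv[...,1]>90)|(hsv[...,2]<65))&(roi>0)&(np.hypot(*(np.indices(zz.shape)-np.array([335*k,357*k])[:,None,None]))>18)
v,u=np.nonzero(m); X=at_z(c,np.c_[u,v],.008)
r=cv2.minAreaRect(X[:,:2].astype(np.float32)); print(r)
for nm,px,rng in (('slate',(284,270),None),('cork',(436,250),None)):
    print(nm,at_z(c,[[px[0]*k,px[1]*k]],.012)[0].round(4))
E
```

```text
table z [np.float64(0.0006405504730169764), np.float64(-0.0008605714297967859)]
bowl [0.5525 0.3338 0.05  ] [(261, 0.5511, 0.3352, 0.0325, np.float64(0.054)), (190, 0.5531, 0.333, 0.033, np.float64(0.051))]
cup [0.4414 0.2992 0.05  ] [(227, 0.4418, 0.3042, 0.029, np.float64(0.053)), (159, 0.4423, 0.3041, 0.0324, np.float64(0.051))]
tin [0.4339 0.031  0.072 ] [(548, 0.4353, 0.0326, 0.0293, np.float64(0.078)), (287, 0.4359, 0.0313, 0.0314, np.float64(0.074))]
tinM [ 0.3362 -0.0564  0.1   ] [(1148, 0.3365, -0.0557, 0.0404, np.float64(0.103)), (894, 0.3384, -0.0582, 0.0425, np.float64(0.101))]
tinL [ 0.5592 -0.2141  0.13  ] [(1187, 0.5702, -0.2265, 0.0406, np.float64(0.103)), (1562, 0.5744, -0.2282, 0.0412, np.float64(0.1))]
lid [ 0.4173 -0.3247  0.014 ] [(526, 0.4193, -0.3244, 0.0333, np.float64(0.018)), (501, 0.4205, -0.3268, 0.0361, np.float64(0.018))]
petbody [ 0.5674 -0.3615  0.026 ] [(58, 0.5747, -0.3631, 0.0233, np.float64(0.026)), (142, 0.5792, -0.3653, 0.0228, np.float64(0.026))]
pitcher [0.3464 0.2052 0.07  ] [(331, 0.3419, 0.2262, 0.0471, np.float64(0.075)), (257, 0.3473, 0.2204, 0.0443, np.float64(0.071))]
cake [ 0.3319 -0.1914  0.024 ] [(1643, 0.3334, -0.1919, 0.0541, np.float64(0.029)), (989, 0.3356, -0.1938, 0.0529, np.float64(0.026))]
[[ 0.672  0.215  0.008]
 [ 0.715 -0.121  0.008]
 [ 0.51  -0.145  0.008]
 [ 0.467  0.187  0.008]]
((0.591983437538147, 0.03442348539829254), (0.2091078758239746, 0.338229238986969), 7.668212890625)
slate [0.5405 0.148  0.012 ]
cork [ 0.5729 -0.0894  0.012 ]
```

```bash
python3 - <<'E'
import numpy as np,cv2
f=np.load('top0.npz')['f']
cv2.imwrite('pics/crop1.png',cv2.resize(f[95:290,80:420],None,fx=2.35,fy=2.35,interpolation=cv2.INTER_CUBIC))
E
```

```text
(no output)
```

View pics/crop1.png

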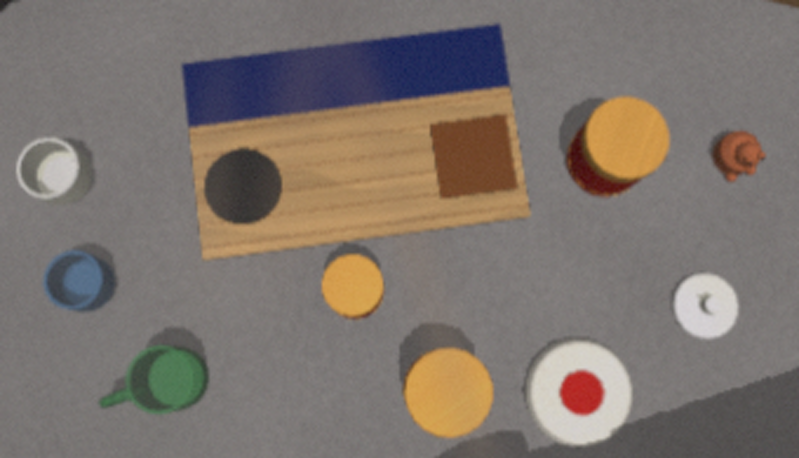

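Crop: small tin at (352,285), slate (243,186) left, cork (474,156) right, and the lid, pet, cup and bowl are all free-standing, so the choices hold. I'll do the pet first, with the tool yaw aligned to the board (7.67°).

```bash
cat >> h.py <<'E'
def plan(x,y,z,yaw=7.67):
    R,p=tool(); cy=env.get_obs()['tool_rot']
    print('pos',p.round(4),'rot',np.round(cy,2),'shift now',go((x,y,z)))
    Rt=Ro.from_euler('xyz',[180,0,yaw],degrees=True).as_matrix()
    print('rotvec',Ro.from_matrix(R.T@Rt).as_rotvec().round(3),'shift after turn',(Rt.T@(np.array([x,y,z])-p)*100).round(2))
E
python3 -c "
from h import *
plan(.577,-.364,.20)"
python3 -m creep '[[0,0,0,0,0,-0.15,1],[0,0,0,0,0,-0.15,1],[0,0,0,0,0,-0.15,1],[0,0,0,0,0,-0.15,1],[0,0,0,0,0,-0.15,1],[0,0,0,0,0,-0.15,1],[0,0,0,0,0,-0.15,1],[0,0,0,0,0,-0.15,1],[0,0,0,0,0,-0.15,1],[0,0,0,0,0,-0.06,1]]' 15
python3 -c "
from h import *
plan(.577,-.364,.20)"
```

```text
pos [ 0.1918 -0.6208  0.2916] rot [ 1.800e+02  7.000e-02 -7.282e+01] shift now [-13.15 -44.38   9.17]
rotvec [-1.000e-03  1.000e-03 -1.405e+00] shift after turn [ 41.6  -20.31   9.16]
time_s: 1.2
tool_pos: [0.1914, -0.6195, 0.2881]
tool_rot: [-179.6, 0.1, 8.6]
force: [-0.1, -0.3, 0.5]
grip_width: 0.0869
pos [ 0.1914 -0.6195  0.2881] rot [-1.796e+02  8.000e-02  8.570e+00] shift now [ 41.95 -19.45   8.89]
rotvec [-0.007  0.001  0.016] shift after turn [ 41.63 -20.17   8.81]
```

```bash
python3 -m creep '[[4.2,-2,0.4,-0.007,0,0.016,1],[4.2,-2,0.4,0,0,0,1],[4.2,-2,0.4,0,0,0,1],[4.2,-2,0.4,0,0,0,1],[4.2,-2,0.4,0,0,0,1],[4.2,-2,0.4,0,0,0,1],[4.2,-2,0.4,0,0,0,1],[4.2,-2,0.4,0,0,0,1],[4.2,-2,0.4,0,0,0,1],[3.0,-1.5,0.4,0,0,0,1],[0,0,0,0,0,0,1]]'
python3 - <<'E'
from h import *
plan(.577,-.364,.072)
c=cam('wrist'); P=cloud(c); q=P.reshape(-1,3); q=q[np.isfinite(q).all(1)]
q=q[(np.hypot(q[:,0]-.577,q[:,1]+.364)<.05)]
for lo,hi in((.008,.026),(.035,.06)):
    s=q[(q[:,2]>lo)&(q[:,2]<hi)]; print(len(s),cv2.minEnclosingCircle(s[:,:2].astype(np.float32)) if len(s) else '')
cv2.imwrite('pics/w1.png',c['frame'])
E
```

```text
time_s: 2.3
tool_pos: [0.5794, -0.3653, 0.2408]
tool_rot: [-179.9, 0.3, 7.1]
force: [0.1, 0.2, 0.6]
grip_width: 0.0871
pos [ 0.5794 -0.3653  0.2408] rot [-179.86    0.25    7.12] shift now [-0.14 -0.12 16.88]
rotvec [-0.002  0.004 -0.01 ] shift after turn [-0.22 -0.16 16.88]
203 ((0.573907196521759, -0.3654894232749939), 0.025130510330200195)
694 ((0.573926568031311, -0.36541521549224854), 0.016856461763381958)
```

View pics/w1.png

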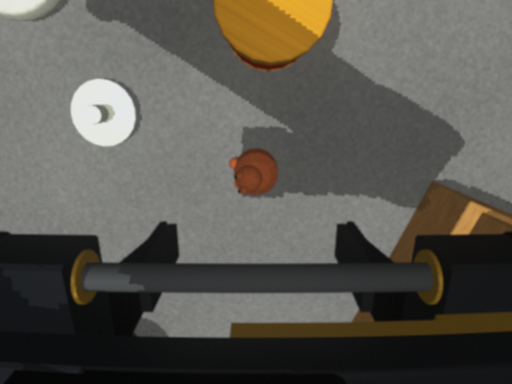

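Wrist picture: pet body at about (257,172), its head at (247,180); lid plate at (104,113).

```bash
python3 - <<'E'
from h import *
c=cam('wrist')
print(at_z(c,[[257,172]],.022),at_z(c,[[104,113]],.011),at_z(c,[[97,114]],.032))
plan(.577,-.365,.073)
b,g,r=[c['frame'][...,i].astype(int) for i in range(3)]
m=((r-b>40)&(r-g>30)); v,u=np.nonzero(m[130:210,215:300]); print(u.min()+215,u.max()+215,v.min()+130,v.max()+130)
for z in (.02,): X=at_z(c,np.c_[u+215,v+130],z)[:,:2]; print(cv2.minEnclosingCircle(X.astype(np.float32)), (X.min(0)+X.max(0))/2)
E
```

```text
[[ 0.57619706 -0.36588979  0.022     ]] [[ 0.41838303 -0.32714609  0.011     ]] [[ 0.42145697 -0.32631619  0.032     ]]
pos [ 0.5756 -0.3702  0.2414] rot [179.94   0.42   6.78] shift now [ 0.32 -0.52 16.83]
rotvec [ 0.001  0.007 -0.016] shift after turn [ 0.21 -0.5  16.84]
232 279 148 191
((0.573485255241394, -0.36427414417266846), 0.025179455056786537) [ 0.57425442 -0.36464247]
```

```bash
for i in 1 2 3; do python3 -m creep '[[0,0,0,0,0,0,1]]' | sed -n 1,3p; done; python3 -c "
from h import *
print(env.get_obs()['joint_velocities'].round(2)); cam('top');print(tool()[1]);cam('top');print(tool()[1])"
```

```text
time_s: 2.5
tool_pos: [0.5742, -0.3721, 0.2413]
tool_rot: [179.9, 0.5, 6.6]
time_s: 2.6
tool_pos: [0.573, -0.3736, 0.2414]
tool_rot: [179.8, 0.5, 6.5]
time_s: 2.7
tool_pos: [0.5716, -0.3754, 0.2416]
tool_rot: [179.8, 0.6, 6.3]
[ 0.93 -0.46  0.47  0.23 -0.03  0.    0.09]
[ 0.57153455 -0.37563128  0.24162836]
[ 0.57181464 -0.37525434  0.24160877]
```

```bash
python3 -c "
from h import *
plan(.5765,-.365,.074)"
python3 -m creep '[[0.6,-1,0,0,0,0,1],[0.2,-0.2,3,0.002,0.01,-0.02,1],[0,0,4,0,0,0,1],[0,0,4,0,0,0,1],[0,0,2,0,0,0,1]]'
python3 -c "
from h import *
plan(.5765,-.365,.074)"
```

```text
pos [ 0.5718 -0.3753  0.2416] rot [179.78   0.57   6.35] shift now [ 0.74 -1.03 16.75]
rotvec [ 0.004  0.01  -0.023] shift after turn [ 0.6  -0.95 16.76]
time_s: 3.3
tool_pos: [0.5828, -0.3619, 0.1147]
tool_rot: [179.5, -0.7, 7.5]
force: [-0.4, 0.7, 0.4]
grip_width: 0.087
pos [ 0.5828 -0.3619  0.1147] rot [179.5   -0.66   7.46] shift now [-0.72  0.19  4.06]
rotvec [ 0.009 -0.011 -0.004] shift after turn [-0.67  0.23  4.07]
```

```bash
python3 -m creep '[[-0.6,0.2,1,0.009,-0.011,0,1],[0,0,1.5,0,0,0,1],[0,0,0.8,0,0,0,1]]'
python3 -c "
from h import *
plan(.5765,-.365,.074)"
```

```text
time_s: 3.6
tool_pos: [0.5768, -0.3626, 0.0785]
tool_rot: [-179.8, 0.1, 7.5]
force: [-0.0, -0.0, 1.4]
grip_width: 0.0871
pos [ 0.5768 -0.3626  0.0785] rot [-1.798e+02  1.000e-01  7.530e+00] shift now [-0.06  0.23  0.45]
rotvec [-0.004  0.002 -0.002] shift after turn [-0.06  0.23  0.45]
```

Close, and check the hold.

```bash
python3 -m creep '[[0,0.2,0.4,-0.004,0,0,1],[0,0,0,0,0,0,0.3],[0,0,0,0,0,0,0.3],[0,0,0,0,0,0,0.3],[0,0,0,0,0,0,0.3],[0,0,0,0,0,0,0.3]]' 15
python3 -c "
from h import *
plan(.5765,-.365,.074)"
```

```text
time_s: 4.2
tool_pos: [0.5791, -0.3658, 0.0775]
tool_rot: [179.8, -0.1, 7.5]
force: [-0.2, 0.0, 0.2]
grip_width: 0.0549
pos [ 0.5791 -0.3658  0.0775] rot [ 1.7975e+02 -1.4000e-01  7.5000e+00] shift now [-0.25 -0.11  0.35]
rotvec [ 0.004 -0.003 -0.003] shift after turn [-0.25 -0.11  0.35]
```

```bash
python3 -m creep '[[-0.1,0,0.2,0,0,0,0.3],[0,0,0.1,0,0,0,0.3],[0,0,0,0,0,0,0.3],[0,0,0,0,0,0,0.3]]' 15
python3 -c "
from h import *
plan(.5765,-.365,.074)"
```

```text
time_s: 4.6
tool_pos: [0.5781, -0.3661, 0.0755]
tool_rot: [179.7, -0.2, 7.5]
force: [0.3, -0.5, 1.8]
grip_width: 0.0425
pos [ 0.5781 -0.3661  0.0755] rot [ 1.7971e+02 -1.6000e-01  7.4900e+00] shift now [-0.15 -0.13  0.15]
rotvec [ 0.005 -0.003 -0.003] shift after turn [-0.15 -0.13  0.15]
```

```bash
python3 -m creep '[[0,0,-2,0.005,-0.003,0,0.3],[0,0,-4,0,0,0,0.3],[0,0,-4.5,0,0,0,0.3],[0,0,-4.5,0,0,0,0.3],[0,0,-2.5,0,0,0,0.3],[0,0,0,0,0,0,0.3]]' 15
python3 -c "
from h import *
plan(.6614,.0437,.2)"
```

```text
time_s: 5.2
tool_pos: [0.5765, -0.365, 0.2505]
tool_rot: [-179.6, 0.4, 7.5]
force: [0.2, -0.6, -0.9]
grip_width: 0.043
pos [ 0.5765 -0.365   0.2505] rot [-179.6     0.38    7.53] shift now [ 13.81 -39.37   5.23]
rotvec [-0.007  0.007 -0.002] shift after turn [ 13.87 -39.38   5.05]
```

```bash
python3 -m creep '[[1.5,-4.4,0.1,-0.007,0.007,0,0.3],[1.5,-4.4,0,0,0,0,0.3],[1.5,-4.4,0,0,0,0,0.3],[1.5,-4.4,0,0,0,0,0.3],[1.5,-4.4,0,0,0,0,0.3],[1.5,-4.4,0,0,0,0,0.3],[1.5,-4.4,0,0,0,0,0.3],[1.5,-4.4,0.5,0,0,0,0.3],[1,-2.5,1,0,0,0,0.3],[0,0,1,0,0,0,0.3],[0,0,0,0,0,0,0.3]]'
python3 -c "
from h import *
plan(.6614,.0437,.085)"
```

```text
time_s: 6.3
tool_pos: [0.6517, 0.0373, 0.2004]
tool_rot: [-179.7, 1.2, 7.3]
force: [-0.5, -0.7, -1.5]
grip_width: 0.0431
pos [0.6517 0.0373 0.2004] rot [-179.66    1.23    7.25] shift now [ 1.3  -0.44 11.52]
rotvec [-0.006  0.022 -0.007] shift after turn [ 1.05 -0.5  11.54]
```

```bash
python3 -m creep '[[1,-0.4,2,-0.006,0.022,-0.007,0.3],[0,0,3,0,0,0,0.3],[0,0,3,0,0,0,0.3],[0,0,1.5,0,0,0,0.3],[0,0,0,0,0,0,0.3]]'
python3 -c "
from h import *
plan(.6614,.0437,.085)"
```

```text
time_s: 6.8
tool_pos: [0.6599, 0.0336, 0.0991]
tool_rot: [179.7, 0.2, 7.1]
force: [-0.3, -0.1, -1.7]
grip_width: 0.0429
pos [0.6599 0.0336 0.0991] rot [1.7975e+02 1.6000e-01 7.1400e+00] shift now [ 0.28 -0.99  1.4 ]
rotvec [ 0.004  0.003 -0.009] shift after turn [ 0.29 -0.98  1.41]
```

```bash
python3 -m creep '[[0.3,-1,0.6,0.004,0.003,-0.009,0.3],[0.1,-0.2,0.5,0,0,0,0.3],[0,0,0.3,0,0,0,0.3],[0,0,0,0,0,0,0.3]]'
python3 -c "
from h import *
plan(.6614,.0437,.085)"
```

```text
time_s: 7.2
tool_pos: [0.6647, 0.0455, 0.0875]
tool_rot: [179.9, -0.3, 7.6]
force: [0.4, 1.7, -1.4]
grip_width: 0.0431
pos [0.6647 0.0455 0.0875] rot [179.95  -0.3    7.55] shift now [-0.35  0.14  0.24]
rotvec [ 0.001 -0.005 -0.002] shift after turn [-0.35  0.14  0.25]
```

```bash
python3 -m creep '[[-0.3,0.1,0.25,0,-0.005,0,0.3],[0,0,0.2,0,0,0,0.3],[0,0,0,0,0,0,0.3]]'
```

```text
time_s: 7.5
tool_pos: [0.6626, 0.0443, 0.0843]
tool_rot: [179.9, -0.1, 7.6]
force: [-0.1, 0.3, -2.3]
grip_width: 0.0429
```

```bash
python3 -m creep '[[0,0,0.2,0,0,0,0.3],[0,0,0,0,0,0,0.3]]' |sed -n 2,4p; python3 -m creep '[[0,0,0,0,0,0,0.9],[0,0,0,0,0,0,0.9],[0,0,0,0,0,0,0.9],[0,0,0,0,0,0,0.9]]'
```

```text
tool_pos: [0.6631, 0.0442, 0.0838]
tool_rot: [179.9, -0.2, 7.6]
force: [0.7, 0.4, -1.0]
time_s: 8.1
tool_pos: [0.6638, 0.0442, 0.0844]
tool_rot: [179.9, -0.3, 7.5]
force: [0.7, -0.6, -0.3]
grip_width: 0.0672
```

```bash
python3 -m creep '[[0,0,-1,0,0,0,1],[0,0,-3,0,0,0,1],[0,0,-4,0,0,0,1],[0,0,-4,0,0,0,1],[0,0,-4,0,0,0,1],[-4,0,0,0,0,0.13,1],[-4.2,0.3,0,0,0,0.13,1],[-4.3,0.8,0,0,0,0.13,1],[-4,1,0,0,0,0,1],[0,0,0,0,0,0,1]]'
python3 - <<'E'
from h import *
plan(.4355,.032,.103,-15)
c=cam('wrist'); cv2.imwrite('pics/w2.png',c['frame'])
P=cloud(c); q=P.reshape(-1,3); q=q[np.isfinite(q).all(1)]
for n,g,lo,hi in (('tin',(.4355,.032),.06,.08),('pet',(.6614,.0437),.02,.036)):
    s=q[(np.hypot(q[:,0]-g[0],q[:,1]-g[1])<.05)&(q[:,2]>lo)&(q[:,2]<hi)]; print(n,len(s),cv2.minEnclosingCircle(s[:,:2].astype(np.float32)) if len(s) else '')
E
```

```text
time_s: 9.1
tool_pos: [0.492, 0.0366, 0.2552]
tool_rot: [-179.8, -0.6, -15.7]
force: [-0.3, 0.4, -0.2]
grip_width: 0.0868
pos [0.492  0.0366 0.2552] rot [-179.82   -0.64  -15.66] shift now [-5.48  2.01 15.15]
rotvec [-0.003 -0.011 -0.012] shift after turn [-5.33  1.91 15.22]
tin 3209 ((0.43505939841270447, 0.03255845233798027), 0.029517704620957375)
pet 468 ((0.6612433791160583, 0.046325359493494034), 0.022798484191298485)
```

View pics/w2.png

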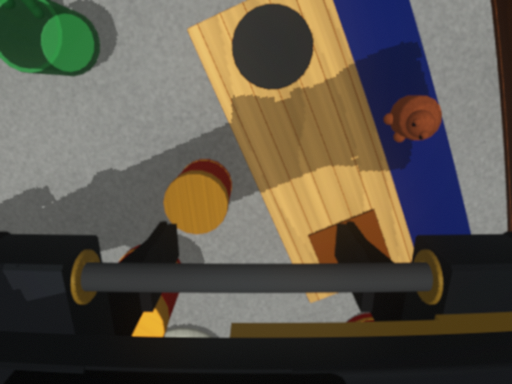

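The pet stands upright mid-band at (416,118), as measured. The tin is at (197,202).

```bash
python3 -m creep '[[-3,1.2,0,-0.003,-0.011,-0.012,1],[-2.4,0.8,0,0,0,0,1],[0,0,0,0,0,0,1],[0,0,0,0,0,0,1]]'
python3 -c "
from h import *
plan(.435,.0325,.103,-15)"
```

```text
time_s: 9.55
tool_pos: [0.4403, 0.0317, 0.2586]
tool_rot: [-179.8, -0.6, -14.8]
force: [-0.5, -0.2, -0.3]
grip_width: 0.0867
pos [0.4403 0.0317 0.2586] rot [-179.76   -0.6   -14.85] shift now [-0.69  0.13 15.55]
rotvec [-0.004 -0.01   0.003] shift after turn [-0.53  0.06 15.56]
```

```bash
python3 -m creep '[[-0.6,0.1,3,-0.004,-0.01,0.003,1],[0,0,3.5,0,0,0,1],[0,0,3,0,0,0,1],[0,0,0,0,0,0,1]]'
python3 -c "
from h import *
plan(.435,.0325,.103,-15)"
```

```text
time_s: 9.95
tool_pos: [0.4425, 0.0338, 0.1643]
tool_rot: [-179.7, -0.5, -14.9]
force: [-0.5, -0.5, -0.0]
grip_width: 0.0869
pos [0.4425 0.0338 0.1643] rot [-179.68   -0.52  -14.92] shift now [-0.75  0.35  6.12]
rotvec [-0.006 -0.009  0.001] shift after turn [-0.69  0.32  6.13]
```

```bash
python3 -m creep '[[-1,0.4,0.5,-0.006,-0.009,0,1],[-0.3,0,2,0,0,0,1],[-0.1,0,2,0,0,0,1],[-0.1,0,1,0,0,0,1],[0,0,0,0,0,0,1]]'
python3 -c "
from h import *
plan(.435,.0325,.103,-15)"
```

```text
time_s: 10.45
tool_pos: [0.4318, 0.0347, 0.1133]
tool_rot: [-179.9, -0.4, -14.9]
force: [0.5, -0.3, 0.2]
grip_width: 0.0868
pos [0.4318 0.0347 0.1133] rot [-179.86   -0.36  -14.87] shift now [0.36 0.13 1.03]
rotvec [-0.002 -0.006  0.002] shift after turn [0.37 0.13 1.03]
```

```bash
python3 -m creep '[[0.3,0.1,0.9,-0.002,-0.006,0,0.5],[0,0,0.2,0,0,0,0.5],[0,0,0,0,0,0,0.5],[0,0,0,0,0,0,0.5],[0,0,0,0,0,0,0.5],[0,0,0,0,0,0,0.5],[0,0,0,0,0,0,0.5]]' 20
python3 -c "
from h import *
plan(.435,.0325,.103,-15)"
```

```text
time_s: 11.15
tool_pos: [0.4372, 0.0327, 0.1048]
tool_rot: [-179.9, -0.3, -14.9]
force: [-0.7, 0.3, -2.4]
grip_width: 0.0578
pos [0.4372 0.0327 0.1048] rot [-179.95   -0.27  -14.89] shift now [-0.21  0.08  0.18]
rotvec [-0.001 -0.005  0.002] shift after turn [-0.21  0.08  0.18]
```

```bash
python3 -m creep '[[0,0,-2,0,-0.005,0,0.5],[0,0,-4,0,0,0,0.5],[0,0,-4,0,0,0,0.5],[0,0,0,0,0,-0.1,0.5],[0,0,0,0,0,-0.1,0.5],[0,0,0,0,0,-0.1,0.5],[0,0,0,0,0,-0.1,0.5],[0,0,0,0,0,0,0.5]]' 20
python3 -c "
from h import *
plan(.5733,-.0892,.2)"
```

```text
time_s: 11.95
tool_pos: [0.4359, 0.0326, 0.2086]
tool_rot: [-180.0, 0.0, 8.9]
force: [-0.6, 0.8, -1.3]
grip_width: 0.0573
pos [0.4359 0.0326 0.2086] rot [-1.7998e+02  4.0000e-02  8.9300e+00] shift now [11.68 14.16  0.85]
rotvec [-0.     0.001  0.022] shift after turn [11.99 13.9   0.86]
```

```bash
python3 -m creep '[[3,3.4,0,0,0.001,0.022,0.5],[3,3.5,0,0,0,0,0.5],[3,3.5,0,0,0,0,0.5],[2.6,3,0,0,0,0,0.5],[0.3,0.5,0,0,0,0,0.5],[0,0,0,0,0,0,0.5],[0,0,0,0,0,0,0.5]]'
python3 -c "
from h import *
plan(.5733,-.0892,.117)"
```

```text
time_s: 12.65
tool_pos: [0.5758, -0.0924, 0.2061]
tool_rot: [180.0, 0.1, 6.8]
force: [-0.7, -0.0, -1.6]
grip_width: 0.0578
pos [ 0.5758 -0.0924  0.2061] rot [1.7997e+02 1.5000e-01 6.8100e+00] shift now [-0.18 -0.35  8.91]
rotvec [ 0.001  0.003 -0.015] shift after turn [-0.2  -0.35  8.91]
```

```bash
python3 -m creep '[[-0.2,-0.3,2,0,0.003,-0.015,0.5],[0,0,3,0,0,0,0.5],[0,0,1.8,0,0,0,0.5],[0,0,0,0,0,0,0.5]]'
python3 -c "
from h import *
plan(.5733,-.0892,.117)"
```

```text
time_s: 13.05
tool_pos: [0.5706, -0.0842, 0.1381]
tool_rot: [179.9, -0.1, 7.9]
force: [-0.5, 1.0, -1.3]
grip_width: 0.0579
pos [ 0.5706 -0.0842  0.1381] rot [ 1.7994e+02 -9.0000e-02  7.8800e+00] shift now [0.19 0.53 2.11]
rotvec [ 0.001 -0.002  0.004] shift after turn [0.2  0.54 2.11]
```

```bash
python3 -m creep '[[0.2,0.5,0.8,0,0,0.004,0.5],[0,0.1,0.7,0,0,0,0.5],[0,0,0.3,0,0,0,0.5],[0,0,0,0,0,0,0.5]]'
python3 -c "
from h import *
plan(.5733,-.0892,.117)"
```

```text
time_s: 13.45
tool_pos: [0.5741, -0.0885, 0.122]
tool_rot: [179.8, -0.3, 7.7]
force: [0.2, 0.2, -1.3]
grip_width: 0.0578
pos [ 0.5741 -0.0885  0.122 ] rot [179.85  -0.28   7.72] shift now [-0.09  0.05  0.5 ]
rotvec [ 0.003 -0.005  0.001] shift after turn [-0.09  0.06  0.5 ]
```

```bash
python3 -m creep '[[-0.1,0.1,0.4,0.003,-0.005,0,0.5],[0,0,0.2,0,0,0,0.5],[0,0,0.1,0,0,0,0.5],[0,0,0,0,0,0,0.5]]'
```

```text
time_s: 13.85
tool_pos: [0.5743, -0.09, 0.1169]
tool_rot: [180.0, -0.1, 7.7]
force: [0.7, -0.2, -1.3]
grip_width: 0.0576
```

```bash
python3 -m creep '[[0,0,0.2,0,0,0,0.5],[0,0,0.1,0,0,0,0.5],[0,0,0,0,0,0,0.5]]'
```

```text
time_s: 14.15
tool_pos: [0.5748, -0.09, 0.1168]
tool_rot: [179.9, -0.1, 7.7]
force: [-0.4, 0.1, -1.5]
grip_width: 0.0574
```

Resisted at 0.1168, so the tin is seated. Release, retract, and move towards the cup.

```bash
python3 -m creep '[[0,0,0,0,0,0,1],[0,0,0,0,0,0,1],[0,0,0,0,0,0,1],[0,0,0,0,0,0,1],[0,0,-1,0,0,0,1],[0,0,-3,0,0,0,1],[0,0,-4,0,0,0,1],[0,0,-4,0,0,0,1],[0,0,-3,0,0,0,1],[0,0,0,0,0,0,1]]'
python3 - <<'E'
from h import *
plan(.442,.304,.25)
c=cam('wrist')
P=cloud(c); q=P.reshape(-1,3); q=q[np.isfinite(q).all(1)]
for n,g,lo,hi in (('tin',(.5733,-.0892),.07,.09),('pet',(.6614,.0437),.02,.036)):
    s=q[(np.hypot(q[:,0]-g[0],q[:,1]-g[1])<.05)&(q[:,2]>lo)&(q[:,2]<hi)]; print(n,len(s),cv2.minEnclosingCircle(s[:,:2].astype(np.float32)) if len(s) else '', s[:,2].max())
E
```

```text
time_s: 15.15
tool_pos: [0.5744, -0.0894, 0.2744]
tool_rot: [180.0, -0.2, 7.7]
force: [0.1, -0.2, 0.3]
grip_width: 0.0871
pos [ 0.5744 -0.0894  0.2744] rot [ 1.7995e+02 -1.7000e-01  7.7300e+00] shift now [ -7.83 -40.76   2.39]
rotvec [ 0.001 -0.003  0.001] shift after turn [ -7.87 -40.75   2.44]
tin 3206 ((0.5745314359664917, -0.09120643138885498), 0.02953151986002922) 0.0866409165681738
pet 366 ((0.661278247833252, 0.046752121299505234), 0.023493079468607903) 0.035994565050777416
```

```bash
python3 -m creep '[[-0.8,-4.3,0.2,0,0,0,1],[-0.8,-4.3,0.2,0,0,0,1],[-0.8,-4.3,0.2,0,0,0,1],[-0.8,-4.3,0.2,0,0,0,1],[-0.8,-4.3,0.2,0,0,0,1],[-0.8,-4.3,0.2,0,0,0,1],[-0.8,-4.3,0.2,0,0,0,1],[-0.8,-4.3,0.2,0,0,0,1],[-0.8,-4.3,0.2,0,0,0,1],[-0.6,-2,0.2,0,0,0,1],[0,0,0,0,0,0,1],[0,0,0,0,0,0,1]]'
python3 - <<'E'
from h import *
c=cam('wrist')
cv2.imwrite('pics/w3.png',c['frame'])
P=cloud(c); q=P.reshape(-1,3); q=q[np.isfinite(q).all(1)]
for n,g,lo,hi in (('cup',(.442,.304),.036,.056),('bowl',(.552,.334),.036,.056)):
    s=q[(np.hypot(q[:,0]-g[0],q[:,1]-g[1])<.05)&(q[:,2]>lo)&(q[:,2]<hi)]; print(n,len(s),cv2.minEnclosingCircle(s[:,:2].astype(np.float32)) if len(s) else '')
plan(.442,.304,.083)
E
```

```text
time_s: 16.4
tool_pos: [0.4311, 0.313, 0.2401]
tool_rot: [179.8, 0.9, 7.5]
force: [0.7, -0.4, 0.5]
grip_width: 0.087
cup 1207 ((0.44155311584472656, 0.3043104410171509), 0.029226580634713173)
bowl 1638 ((0.5520747900009155, 0.3353792726993561), 0.0314304456114769)
pos [0.4311 0.3128 0.2401] rot [179.81   0.94   7.44] shift now [ 1.22  0.96 15.69]
rotvec [ 0.003  0.016 -0.004] shift after turn [ 0.96  1.02 15.71]
```

View pics/w3.png

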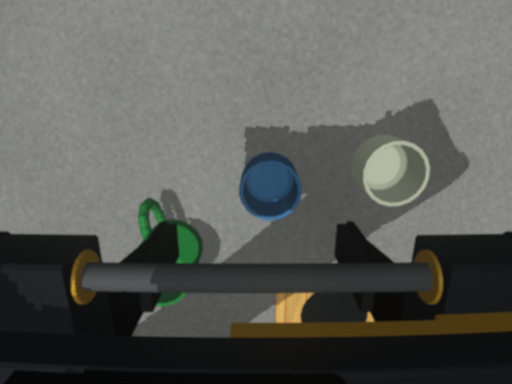

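Wrist picture: cup at (270,186), bowl at (396,172), pitcher handle at (150,215). Yaw to −10° gives the fingers more room on both sides.

```bash
python3 -m creep '[[0.6,0.6,2,0.003,0.016,0.1,1],[0.3,0.3,3,0,0,0.1,1],[0,0,3,0,0,0.1,1],[0,0,1,0,0,0,1],[0,0,0,0,0,0,1]]'
python3 -c "
from h import *
plan(.4415,.3043,.083,-10)"
```

```text
time_s: 16.95
tool_pos: [0.4468, 0.2953, 0.1475]
tool_rot: [179.8, -0.3, -11.0]
force: [-0.3, 0.0, -0.1]
grip_width: 0.0869
pos [0.4468 0.2953 0.1475] rot [179.75  -0.27 -11.03] shift now [-0.72 -0.81  6.44]
rotvec [ 0.004 -0.005 -0.018] shift after turn [-0.68 -0.79  6.45]
```

```bash
python3 -m creep '[[-0.7,-0.8,1,0.004,-0.005,-0.018,1],[0,0,2,0,0,0,1],[0,0,1,0,0,0,1],[0,0,0,0,0,0,1]]'
python3 -c "
from h import *
plan(.4415,.3043,.083,-10)"
```

```text
time_s: 17.35
tool_pos: [0.4437, 0.3062, 0.1094]
tool_rot: [-179.8, -0.2, -9.7]
force: [-0.7, -0.9, -0.1]
grip_width: 0.0869
pos [0.4437 0.3062 0.1094] rot [-179.75   -0.22   -9.71] shift now [-0.19  0.24  2.64]
rotvec [-0.004 -0.004  0.005] shift after turn [-0.18  0.23  2.64]
```

```bash
python3 -m creep '[[-0.2,0.2,1.2,-0.004,-0.004,0.005,1],[0,0,1.2,0,0,0,1],[0,0,0.2,0,0,0,0.5],[0,0,0,0,0,0,0.5],[0,0,0,0,0,0,0.5],[0,0,0,0,0,0,0.5],[0,0,0,0,0,0,0.5],[0,0,0,0,0,0,0.5]]' 15
python3 -c "
from h import *
plan(.4415,.3043,.083,-10)"
```

```text
time_s: 18.15
tool_pos: [0.4424, 0.3061, 0.0838]
tool_rot: [-179.8, -0.1, -9.9]
force: [-0.6, 0.5, -0.9]
grip_width: 0.0576
pos [0.4424 0.3061 0.0838] rot [-1.7984e+02 -1.4000e-01 -9.9100e+00] shift now [-0.05  0.19  0.08]
rotvec [-0.003 -0.003  0.002] shift after turn [-0.05  0.19  0.08]
```

```bash
python3 -m creep '[[0,0,-2,-0.003,-0.003,0,0.5],[0,0,-4,0,0,0,0.5],[0,0,-4,0,0,0,0.5],[0,0,-2,0,0,-0.1,0.5],[0,0,0,0,0,-0.1,0.5],[0,0,0,0,0,-0.1,0.5],[0,0,0,0,0,0,0.5]]'
python3 -c "
from h import *
plan(.541,.1503,.18)"
```

```text
time_s: 18.85
tool_pos: [0.4417, 0.3055, 0.2086]
tool_rot: [179.9, 0.1, 7.9]
force: [-0.6, 0.0, -1.5]
grip_width: 0.0576
pos [0.4417 0.3055 0.2086] rot [1.7991e+02 7.0000e-02 7.9100e+00] shift now [ 7.7  16.74  2.87]
rotvec [0.002 0.001 0.004] shift after turn [ 7.76 16.71  2.86]
```

```bash
python3 -m creep '[[2,4,0,0.002,0.001,0.004,0.5],[2,4.3,0,0,0,0,0.5],[2,4.3,0.5,0,0,0,0.5],[1.4,3.2,1,0,0,0,0.5],[0.2,0.5,1,0,0,0,0.5],[0,0,1,0,0,0,0.5],[0,0,0,0,0,0,0.5]]'
python3 -c "
from h import *
plan(.541,.1503,.0965)"
```

```text
time_s: 19.55
tool_pos: [0.5401, 0.1508, 0.1708]
tool_rot: [-179.9, 0.1, 7.0]
force: [-0.5, -0.3, -1.2]
grip_width: 0.0584
pos [0.5401 0.1508 0.1708] rot [-1.7989e+02  6.0000e-02  7.0300e+00] shift now [0.09 0.08 7.43]
rotvec [-0.002  0.001 -0.011] shift after turn [0.08 0.07 7.43]
```

```bash
python3 -m creep '[[0.1,0.1,2,0,0,-0.011,0.5],[0,0,3,0,0,0,0.5],[0,0,1,0,0,0,0.5],[0,0,0,0,0,0,0.5],[0,0,0,0,0,0,0.5]]'
python3 -c "
from h import *
plan(.541,.1503,.0965)"
```

```text
time_s: 20.05
tool_pos: [0.5388, 0.1587, 0.1115]
tool_rot: [-179.7, -0.1, 8.2]
force: [0.2, 0.8, -0.1]
grip_width: 0.058
pos [0.5388 0.1587 0.1115] rot [-1.7971e+02 -6.0000e-02  8.1700e+00] shift now [0.1  0.87 1.49]
rotvec [-0.005 -0.001  0.009] shift after turn [0.11 0.86 1.5 ]
```

```bash
python3 -m creep '[[0.1,0.8,0.5,-0.005,0,0.009,0.5],[0,0.2,0.5,0,0,0,0.5],[0,0,0.3,0,0,0,0.5],[0,0,0,0,0,0,0.5]]'
python3 -c "
from h import *
plan(.541,.1503,.0965)"
```

```text
time_s: 20.45
tool_pos: [0.5433, 0.1491, 0.1009]
tool_rot: [180.0, -0.4, 7.6]
force: [-0.3, 0.3, -0.8]
grip_width: 0.0578
pos [0.5433 0.1491 0.1009] rot [179.97  -0.38   7.62] shift now [-0.21 -0.14  0.44]
rotvec [ 0.001 -0.007 -0.001] shift after turn [-0.21 -0.14  0.44]
```

```bash
python3 -m creep '[[-0.2,-0.1,0.4,0,-0.007,0,0.5],[0,0,0.2,0,0,0,0.5],[0,0,0.2,0,0,0,0.5],[0,0,0,0,0,0,0.5]]'; python3 -m creep '[[0,0,0.1,0,0,0,0.5],[0,0,0.1,0,0,0,0.5]]'
```

```text
time_s: 20.85
tool_pos: [0.5414, 0.15, 0.0959]
tool_rot: [179.9, 0.1, 7.6]
force: [0.3, 0.4, -2.4]
grip_width: 0.0576
time_s: 21.05
tool_pos: [0.5418, 0.1503, 0.0953]
tool_rot: [179.8, 0.0, 7.6]
force: [-4.2, -2.2, 12.9]
grip_width: 0.058
```

Cup seated (force rose). Release, retract, then the bowl.

```bash
python3 -m creep '[[0,0,0,0,0,0,1],[0,0,0,0,0,0,1],[0,0,0,0,0,0,1],[0,0,0,0,0,0,1],[0,0,-1,0,0,0,1],[0,0,-3,0,0,0,1],[0,0,-4,0,0,0,1],[0,0,-4,0,0,0,1],[0,0,-2,0,0,0,1],[0,0,0,0,0,0,1]]'
python3 - <<'E'
from h import *
c=cam('wrist')
P=cloud(c); q=P.reshape(-1,3); q=q[np.isfinite(q).all(1)]
for n,g,lo,hi in (('cup',(.541,.1486),.048,.07),('pet',(.6614,.0437),.02,.036)):
    s=q[(np.hypot(q[:,0]-g[0],q[:,1]-g[1])<.05)&(q[:,2]>lo)&(q[:,2]<hi)]; print(n,len(s),cv2.minEnclosingCircle(s[:,:2].astype(np.float32)) if len(s) else '')
plan(.552,.335,.2)
E
```

```text
time_s: 22.05
tool_pos: [0.5411, 0.1513, 0.2415]
tool_rot: [179.9, 0.1, 7.7]
force: [0.8, 0.1, -0.4]
grip_width: 0.0868
cup 1278 ((0.5417171716690063, 0.1481330841779709), 0.029081443324685097)
pet 5 ((0.6460307836532593, 0.03306832164525986), 0.001356347929686308)
pos [0.5406 0.1512 0.2402] rot [179.89   0.22   7.67] shift now [  3.6  -18.07   3.97]
rotvec [0.002 0.004 0.   ] shift after turn [  3.58 -18.07   4.02]
```

Cup within 1 mm of the slate centre. Bowl next.

```bash
python3 -m creep '[[0.9,-4.4,0.5,0.002,0.004,0,1],[0.9,-4.4,1,0,0,0,1],[0.9,-4.4,1,0,0,0,1],[0.7,-3.5,1,0,0,0,1],[0.1,-0.8,1,0,0,0,1],[0,0,2,0,0,0,1],[0,0,0,0,0,0,1],[0,0,0,0,0,0,1]]'
python3 -c "
from h import *
plan(.552,.335,.083)"
```

```text
time_s: 22.9
tool_pos: [0.5499, 0.3288, 0.1618]
tool_rot: [179.6, 0.8, 7.3]
force: [0.2, 0.5, 0.0]
grip_width: 0.087
pos [0.5499 0.3288 0.1618] rot [179.61   0.76   7.34] shift now [ 0.39 -0.64  7.87]
rotvec [ 0.007  0.013 -0.006] shift after turn [ 0.29 -0.59  7.88]
```

```bash
python3 -m creep '[[0.4,-0.6,1,0.007,0.013,-0.006,1],[0,0,2,0,0,0,1],[0,0,1,0,0,0,1],[0,0,0,0,0,0,1]]'
python3 -c "
from h import *
plan(.552,.335,.083)"
```

```text
time_s: 23.3
tool_pos: [0.5559, 0.333, 0.1216]
tool_rot: [-180.0, -0.3, 7.5]
force: [-1.0, 0.8, 0.3]
grip_width: 0.0869
pos [0.5559 0.333  0.1216] rot [-179.98   -0.32    7.45] shift now [-0.38 -0.24  3.86]
rotvec [-0.    -0.006 -0.004] shift after turn [-0.36 -0.25  3.86]
```

```bash
python3 -m creep '[[-0.4,-0.2,1,0,-0.006,0,1],[0,0,1.4,0,0,0,1],[0,0,1,0,0,0,1],[0,0,0.2,0,0,0,0.55],[0,0,0,0,0,0,0.55],[0,0,0,0,0,0,0.55],[0,0,0,0,0,0,0.55],[0,0,0,0,0,0,0.55],[0,0,0,0,0,0,0.55]]' 15
python3 -c "
from h import *
plan(.552,.335,.083)"
```

```text
time_s: 24.2
tool_pos: [0.5527, 0.3348, 0.0845]
tool_rot: [-179.9, -0.1, 7.4]
force: [-0.5, 0.2, -2.3]
grip_width: 0.0623
pos [0.5527 0.3348 0.0845] rot [-1.7992e+02 -1.3000e-01  7.4000e+00] shift now [-0.07 -0.03  0.15]
rotvec [-0.001 -0.002 -0.005] shift after turn [-0.07 -0.03  0.15]
```

```bash
python3 -m creep '[[0,0,-2,0,0,0,0.55],[0,0,-4,0,0,0,0.55],[0,0,-4.5,0,0,0,0.55],[0,0,-3,0,0,0,0.55],[0,0,0,0,0,0,0.55]]'
python3 -c "
from h import *
plan(.5573,.0297,.2)"
```

```text
time_s: 24.7
tool_pos: [0.5511, 0.3336, 0.2218]
tool_rot: [180.0, 0.2, 7.4]
force: [0.6, 0.1, -1.2]
grip_width: 0.0623
pos [0.5511 0.3336 0.2218] rot [1.7997e+02 1.7000e-01 7.4300e+00] shift now [-3.31 30.21  2.2 ]
rotvec [ 0.001  0.003 -0.004] shift after turn [-3.44 30.2   2.18]
```

```bash
python3 -m creep '[[-0.5,4.3,0,0,0.003,-0.004,0.55],[-0.5,4.3,0,0,0,0,0.55],[-0.5,4.3,0,0,0,0,0.55],[-0.5,4.3,0,0,0,0,0.55],[-0.5,4.3,0,0,0,0,0.55],[-0.5,4.3,0,0,0,0,0.55],[-0.3,3,0.3,0,0,0,0.55],[-0.1,0.6,0.5,0,0,0,0.55],[0,0,0,0,0,0,0.55],[0,0,0,0,0,0,0.55]]'
python3 -c "
from h import *
plan(.5573,.0297,.093)"
```

```text
time_s: 25.7
tool_pos: [0.5506, 0.0276, 0.2012]
tool_rot: [-179.8, 0.7, 7.9]
force: [-1.4, 1.0, -1.4]
grip_width: 0.0625
pos [0.5506 0.0276 0.2012] rot [-179.83    0.71    7.88] shift now [ 0.82 -0.08 10.81]
rotvec [-0.003  0.012  0.004] shift after turn [ 0.69 -0.12 10.82]
```

```bash
python3 -m creep '[[0.7,-0.1,2,-0.003,0.012,0.004,0.55],[0,0,3,0,0,0,0.55],[0,0,2.5,0,0,0,0.55],[0,0,1,0,0,0,0.55],[0,0,0,0,0,0,0.55]]'
python3 -c "
from h import *
plan(.5573,.0297,.093)"
```

```text
time_s: 26.2
tool_pos: [0.5579, 0.0404, 0.1145]
tool_rot: [-179.8, -0.2, 8.4]
force: [0.9, 1.0, -2.3]
grip_width: 0.0622
pos [0.5579 0.0404 0.1145] rot [-179.76   -0.2     8.42] shift now [-0.22  1.06  2.14]
rotvec [-0.004 -0.003  0.013] shift after turn [-0.2   1.05  2.15]
```

```bash
python3 -m creep '[[-0.2,1,0.8,-0.004,-0.003,0.013,0.55],[0,0.2,0.6,0,0,0,0.55],[0,0,0.4,0,0,0,0.55],[0,0,0,0,0,0,0.55]]'
python3 -c "
from h import *
plan(.5573,.0297,.093)"
```

```text
time_s: 26.6
tool_pos: [0.5596, 0.0288, 0.0981]
tool_rot: [180.0, -0.3, 7.7]
force: [-0.5, 0.3, -1.7]
grip_width: 0.0625
pos [0.5596 0.0288 0.0981] rot [179.96  -0.27   7.71] shift now [-0.22 -0.12  0.51]
rotvec [ 0.001 -0.005  0.001] shift after turn [-0.22 -0.12  0.51]
```

```bash
python3 -m creep '[[-0.2,-0.1,0.4,0,-0.005,0,0.55],[0,0,0.2,0,0,0,0.55],[0,0,0.2,0,0,0,0.55],[0,0,0,0,0,0,0.55]]'; python3 -m creep '[[0,0,0.1,0,0,0,0.55],[0,0,0.1,0,0,0,0.55]]'
```

```text
time_s: 27.0
tool_pos: [0.5588, 0.0295, 0.0927]
tool_rot: [179.9, -0.1, 7.7]
force: [0.7, -0.1, -1.2]
grip_width: 0.0624
time_s: 27.2
tool_pos: [0.5592, 0.0295, 0.0922]
tool_rot: [179.8, -0.2, 7.7]
force: [-4.9, -0.7, 12.5]
grip_width: 0.0623
```

Seated. Release slowly, retract and look.

```bash
python3 -m creep '[[0,0,0,0,0,0,0.9],[0,0,0,0,0,0,0.9],[0,0,0,0,0,0,0.9],[0,0,0,0,0,0,0.9],[0,0,-1,0,0,0,0.9],[0,0,-3,0,0,0,0.9],[0,0,-4,0,0,0,0.9],[0,0,-4,0,0,0,0.9],[0,0,-3,0,0,0,1],[0,0,0,0,0,0,1],[0,0,0,0,0,0,1]]'
cat >> h.py <<'E'
def look(c,items):
    q=cloud(c).reshape(-1,3); q=q[np.isfinite(q).all(1)]
    for n,(g,lo,hi) in items.items():
        s=q[(np.hypot(q[:,0]-g[0],q[:,1]-g[1])<.05)&(q[:,2]>lo)&(q[:,2]<hi)]
        print(n,len(s),cv2.minEnclosingCircle(s[:,:2].astype(np.float32)) if len(s) else '')
BOARD=dict(cup=((.5413,.1486),.048,.07),tin=((.5733,-.0892),.07,.09),bowl=((.5573,.0297),.046,.066),pet=((.6614,.0437),.02,.036))
E
python3 - <<'E'
from h import *
c=cam('wrist'); cv2.imwrite('pics/w4.png',c['frame']); look(c,BOARD); look(cam('top'),BOARD); look(cam('scene'),BOARD)
plan(.4195,-.326,.2)
E
```

```text
time_s: 28.3
tool_pos: [0.5586, 0.0308, 0.2505]
tool_rot: [179.9, -0.2, 7.8]
force: [-0.2, -0.5, -0.3]
grip_width: 0.0863
cup 1360 ((0.5414788722991943, 0.14797404408454895), 0.02943282574415207)
tin 1769 ((0.5744789242744446, -0.09017164260149002), 0.029785379767417908)
bowl 1200 ((0.5589038133621216, 0.029872512444853783), 0.031272418797016144)
pet 363 ((0.6618148684501648, 0.04618505388498306), 0.022528091445565224)
cup 133 ((0.5408319234848022, 0.14972727000713348), 0.02821856178343296)
tin 289 ((0.5749499201774597, -0.09396421909332275), 0.02838088944554329)
bowl 0 
pet 0 
cup 210 ((0.5437224507331848, 0.14591862261295319), 0.029975958168506622)
tin 461 ((0.5759696960449219, -0.0925145372748375), 0.030515342950820923)
bowl 236 ((0.5599414110183716, 0.028480039909482002), 0.032215289771556854)
pet 129 ((0.6652050614356995, 0.04305256903171539), 0.022819755598902702)
pos [0.558  0.0308 0.2489] rot [ 1.7991e+02 -1.0000e-01  7.7800e+00] shift now [-18.56  33.47   4.91]
rotvec [ 0.001 -0.002  0.002] shift after turn [-18.49  33.51   4.89]
```

View pics/w4.png

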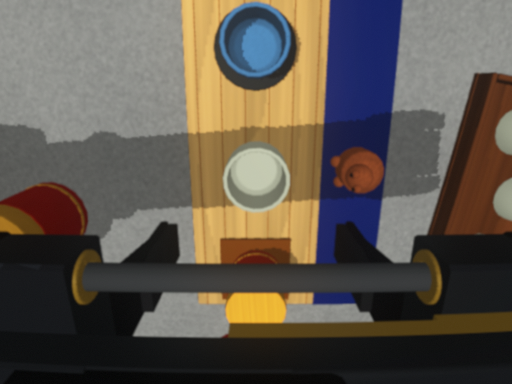

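Picture: bowl (257,177), cup (255,43), tin and pet (359,171) are all upright and in place. Now the lid.

```bash
python3 -m creep '[[-2.2,4,0,0,0,0,1],[-2.2,4,0,0,0,0,1],[-2.2,4,0,0,0,0,1],[-2.2,4,0,0,0,0,1],[-2.2,4,0,0,0,0,1],[-2.2,4,0,0,0,0,1],[-2.2,4,0.5,0,0,0,1],[-2,3.5,0.5,0,0,0,1],[-0.6,1.5,0.5,0,0,0,1],[0,0,0,0,0,0,1],[0,0,0,0,0,0,1],[0,0,0,0,0,0,1]]'
python3 - <<'E'
from h import *
c=cam('wrist'); cv2.imwrite('pics/w5.png',c['frame'])
look(c,dict(plate=((.4195,-.326),.007,.017),knob=((.4195,-.326),.026,.04)))
plan(.4195,-.326,.15)
E
```

```text
time_s: 29.65
tool_pos: [0.4152, -0.3259, 0.2166]
tool_rot: [-178.9, 0.9, 8.3]
force: [0.1, 1.4, -0.7]
grip_width: 0.087
plate 3219 ((0.4186999499797821, -0.3257279694080353), 0.03320886194705963)
knob 308 ((0.41869476437568665, -0.3254010081291199), 0.009066675789654255)
pos [ 0.4156 -0.3255  0.2167] rot [-178.86    0.91    8.37] shift now [0.49 0.24 6.66]
rotvec [-0.02   0.016  0.012] shift after turn [0.38 0.1  6.67]
```

View pics/w5.png

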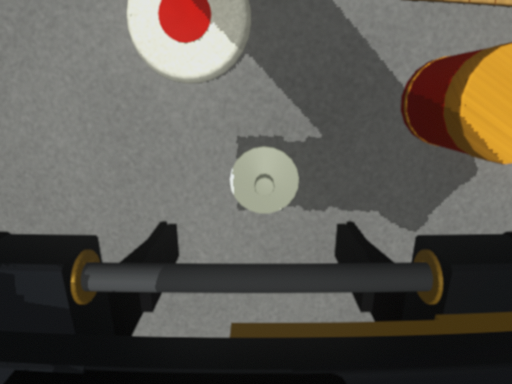

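Lid at (264,180), cake well clear. Grip the knob with the tips about 17 mm up (TCP 0.087).

```bash
python3 -m creep '[[0.4,0.2,2,-0.02,0.016,0.012,1],[0,0,3,0,0,0,0.6],[0,0,2.5,0,0,0,0.6],[0,0,1,0,0,0,0.6],[0,0,0,0,0,0,0.6],[0,0,0,0,0,0,0.6]]'
python3 -c "
from h import *
plan(.4187,-.3256,.0875)"
```

```text
time_s: 30.3
tool_pos: [0.4274, -0.3186, 0.1334]
tool_rot: [179.7, -0.4, 8.6]
force: [1.3, 0.6, 0.7]
grip_width: 0.0563
pos [ 0.4274 -0.3186  0.1334] rot [179.75  -0.43   8.57] shift now [-1.    0.54  4.58]
rotvec [ 0.004 -0.007  0.016] shift after turn [-0.95  0.57  4.59]
```

```bash
python3 -m creep '[[-1,0.5,1,0.004,-0.007,0.016,0.6],[-0.1,0.1,1,0,0,0,0.6],[0,0,1,0,0,0,0.6],[0,0,0,0,0,0,0.6],[0,0,0,0,0,0,0.6]]'
python3 -c "
from h import *
plan(.4187,-.3256,.0875)"
```

```text
time_s: 30.8
tool_pos: [0.4179, -0.3284, 0.1038]
tool_rot: [179.8, -0.2, 7.5]
force: [-0.0, 0.3, -0.0]
grip_width: 0.0525
pos [ 0.4179 -0.3284  0.1038] rot [ 1.7976e+02 -1.7000e-01  7.5300e+00] shift now [ 0.11 -0.27  1.63]
rotvec [ 0.004 -0.003 -0.002] shift after turn [ 0.11 -0.27  1.63]
```

```bash
python3 -m creep '[[0.1,-0.3,0.8,0.004,-0.003,0,0.6],[0,0,0.6,0,0,0,0.6],[0,0,0.2,0,0,0,0.6],[0,0,0,0,0,0,0.6]]'
python3 -c "
from h import *
plan(.4187,-.3256,.0875)"
```

```text
time_s: 31.2
tool_pos: [0.419, -0.3249, 0.0866]
tool_rot: [-180.0, -0.0, 7.5]
force: [-0.6, -0.0, -0.5]
grip_width: 0.0524
pos [ 0.419  -0.3249  0.0866] rot [-179.99   -0.      7.55] shift now [-0.04  0.07 -0.09]
rotvec [-0.    -0.    -0.002] shift after turn [-0.04  0.07 -0.09]
```

```bash
python3 -m creep '[[0,0,0,0,0,0,0],[0,0,0,0,0,0,0],[0,0,0,0,0,0,0],[0,0,0,0,0,0,0],[0,0,0,0,0,0,0],[0,0,0,0,0,0,0],[0,0,0,0,0,0,0],[0,0,0,0,0,0,0]]' 15
python3 -c "
from h import *
plan(.4187,-.3256,.0875)"
```

```text
time_s: 32.0
tool_pos: [0.4194, -0.3252, 0.0872]
tool_rot: [180.0, -0.1, 7.6]
force: [0.6, 0.6, -0.2]
grip_width: 0.0175
pos [ 0.4194 -0.3252  0.0872] rot [ 1.7995e+02 -5.0000e-02  7.5500e+00] shift now [-0.07  0.03 -0.03]
rotvec [ 0.001 -0.001 -0.002] shift after turn [-0.07  0.03 -0.03]
```

```bash
python3 -m creep '[[0,0,-1.5,0,0,0,0],[0,0,-3.5,0,0,0,0],[0,0,-4.5,0,0,0,0],[0,0,-4.5,0,0,0,0],[0,0,-2,0,0,0,0],[0,0,0,0,0,0,0]]' 25
python3 -c "
from h import *
plan(.5588,.0298,.2)"
```

```text
time_s: 32.6
tool_pos: [0.4188, -0.324, 0.2571]
tool_rot: [-180.0, -0.0, 7.6]
force: [-0.1, -0.2, 0.3]
grip_width: 0.0172
pos [ 0.4188 -0.324   0.2571] rot [-1.7999e+02 -4.0000e-02  7.6300e+00] shift now [ 18.57 -33.2    5.72]
rotvec [-0.    -0.001 -0.001] shift after turn [ 18.6  -33.19   5.71]
```

```bash
python3 -m creep '[[2,-3.5,0,0,0,0,0],[2.3,-4,0,0,0,0,0],[2.3,-4,0,0,0,0,0],[2.3,-4,0,0,0,0,0],[2.3,-4,0,0,0,0,0],[2.3,-4,0,0,0,0,0],[2.3,-4,0,0,0,0,0],[2,-3.5,0,0,0,0,0],[0.8,-1.5,1,0,0,0,0],[0,0,1,0,0,0,0],[0,0,0,0,0,0,0],[0,0,0,0,0,0,0]]'
python3 - <<'E'
from h import *
c=cam('wrist'); cv2.imwrite('pics/w6.png',c['frame'])
plan(.5588,.0298,.15)
E
```

```text
time_s: 33.8
tool_pos: [0.5588, 0.0331, 0.2268]
tool_rot: [-179.9, 0.6, 7.3]
force: [0.3, 0.2, -0.2]
grip_width: 0.0172
pos [0.5587 0.0324 0.2267] rot [-179.9     0.63    7.26] shift now [0.06 0.27 7.67]
rotvec [-0.002  0.011 -0.007] shift after turn [-0.03  0.26  7.67]
```

View pics/w6.png

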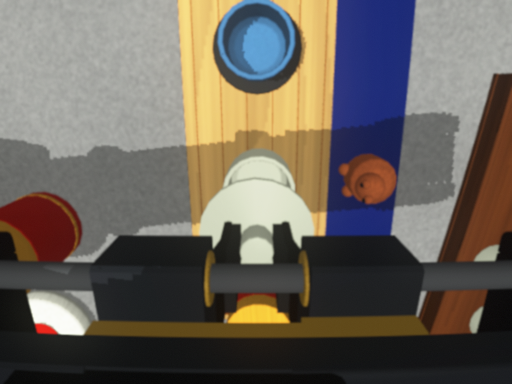

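The lid is held level (plate spans columns 200–314, bowl rim behind it). Lower it.

```bash
python3 -m creep '[[0,0.3,2,-0.002,0.011,-0.007,0],[0,0,2.5,0,0,0,0],[0,0,1.5,0,0,0,0],[0,0,0,0,0,0,0],[0,0,0,0,0,0,0]]'
python3 -c "
from h import *
plan(.5588,.0298,.14)"
```

```text
time_s: 34.35
tool_pos: [0.5598, 0.021, 0.1673]
tool_rot: [179.7, -0.2, 7.0]
force: [0.9, -0.0, -0.4]
grip_width: 0.017
pos [0.5598 0.021  0.1673] rot [179.69  -0.2    7.  ] shift now [ 0.   -0.9   2.73]
rotvec [ 0.005 -0.004 -0.012] shift after turn [ 0.02 -0.89  2.73]
```

```bash
python3 -m creep '[[0,-0.9,0.5,0.005,-0.004,-0.012,0],[0,0,0.3,0,0,0,0],[0,0,0,0,0,0,0],[0,0,0,0,0,0,0]]'
python3 -c "
from h import *
plan(.5588,.0298,.14)"
```

```text
time_s: 34.75
tool_pos: [0.5602, 0.0308, 0.1616]
tool_rot: [180.0, -0.2, 7.7]
force: [-0.9, 0.5, -0.7]
grip_width: 0.0168
pos [0.5602 0.0308 0.1616] rot [179.96  -0.21   7.73] shift now [-0.16  0.08  2.16]
rotvec [ 0.001 -0.004  0.001] shift after turn [-0.16  0.08  2.16]
```

```bash
python3 -m creep '[[-0.1,0.1,0.6,0.001,-0.004,0,0],[0,0,0.5,0,0,0,0],[0,0,0,0,0,0,0],[0,0,0,0,0,0,0]]'
python3 -c "
from h import *
plan(.5588,.0298,.14)"
```

```text
time_s: 35.15
tool_pos: [0.5596, 0.0296, 0.1499]
tool_rot: [-180.0, 0.0, 7.7]
force: [-0.4, -0.2, -1.0]
grip_width: 0.0174
pos [0.5596 0.0296 0.1499] rot [-1.7999e+02  1.0000e-02  7.7400e+00] shift now [-0.07 -0.03  0.99]
rotvec [-0.     0.     0.001] shift after turn [-0.07 -0.03  0.99]
```

```bash
python3 -m creep '[[-0.1,0,0.3,0,0,0,0],[0,0,0.3,0,0,0,0],[0,0,0.2,0,0,0,0],[0,0,0,0,0,0,0]]'; python3 -m creep '[[0,0,0.15,0,0,0,0],[0,0,0.15,0,0,0,0],[0,0,0,0,0,0,0]]'
```

```text
time_s: 35.55
tool_pos: [0.5584, 0.0294, 0.1411]
tool_rot: [-180.0, 0.0, 7.7]
force: [0.1, 0.1, -0.4]
grip_width: 0.017
time_s: 35.85
tool_pos: [0.559, 0.0295, 0.1396]
tool_rot: [180.0, -0.0, 7.7]
force: [0.8, -0.3, -0.1]
grip_width: 0.0167
```

Plug went in freely, and TCP 0.1396 is about the seated height (0.139). Touch down, release, retract.

```bash
python3 -m creep '[[0,0,0.1,0,0,0,0],[0,0,0,0,0,0,0],[0,0,0,0,0,0,0.4],[0,0,0,0,0,0,0.4],[0,0,0,0,0,0,0.4],[0,0,0,0,0,0,0.4],[0,0,-1,0,0,0,0.4],[0,0,-2,0,0,0,0.5],[0,0,-3,0,0,0,0.5],[0,0,-4,0,0,0,0.5],[0,0,-3,0,0,0,0.5],[0,0,0,0,0,0,0.5],[0,0,0,0,0,0,0.5]]'
python3 - <<'E'
from h import *
B=dict(BOARD); B['bowl']=((.5573,.0297),.057,.07); B['knob']=((.5573,.0297),.076,.09)
c=cam('wrist'); look(c,B); f=c['frame']; s=cam('scene'); look(s,B)
cv2.imwrite('pics/fin.png',np.hstack([cv2.resize(f,(400,300)),cv2.resize(s['frame'][160:310,200:400],(400,300),interpolation=cv2.INTER_CUBIC)]))
P=cloud(c).reshape(-1,3);P=P[np.isfinite(P).all(1)]
q=P[(np.hypot(P[:,0]-.5585,P[:,1]-.0298)<.03)&(np.hypot(P[:,0]-.5585,P[:,1]-.0298)>.018)&(P[:,2]>.05)&(P[:,2]<.075)]
print('plate plane',np.linalg.lstsq(np.c_[q[:,:2],np.ones(len(q))],q[:,2],rcond=None)[0], np.median(q[:,2]))
t=cam('top'); look(t,dict(cake=((.3334,-.1919),.012,.03)))
E
```

```text
time_s: 37.15
tool_pos: [0.5586, 0.0301, 0.2765]
tool_rot: [180.0, -0.1, 7.8]
force: [-0.3, 0.4, -0.9]
grip_width: 0.0436
cup 1125 ((0.5414175391197205, 0.14807544648647308), 0.029147343710064888)
tin 1136 ((0.5749900341033936, -0.09362831711769104), 0.029285114258527756)
bowl 3095 ((0.5593118667602539, 0.02920062653720379), 0.03310514613986015)
pet 309 ((0.6620522737503052, 0.04520197585225105), 0.02291734702885151)
knob 310 ((0.5592940449714661, 0.029291652143001556), 0.009133310057222843)
cup 212 ((0.5418672561645508, 0.14615878462791443), 0.030728692188858986)
tin 460 ((0.5760721564292908, -0.09304625540971756), 0.030099526047706604)
bowl 320 ((0.5607625246047974, 0.02901616133749485), 0.03407072648406029)
pet 131 ((0.6652416586875916, 0.04351426288485527), 0.022616073489189148)
knob 41 ((0.559566080570221, 0.02706371806561947), 0.010373654775321484)
plate plane [ 0.00413635 -0.00679773  0.06174533] 0.06384969501288146
cake 1082 ((0.33338236808776855, -0.19196756184101105), 0.050005026161670685)
```

View pics/fin.png

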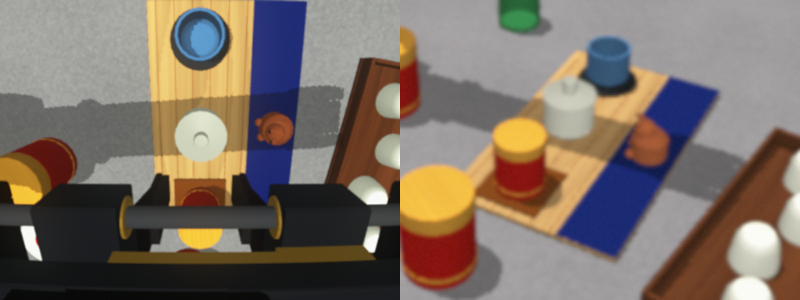

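Everything is in place and the gripper is 13 cm clear, so I'm handing it in.

```bash
python3 -c "
from cell import order
print(order.sign_off())"
```

```text
the job is handed in; nothing more can be done
None
```

I set all five items on the board and handed the job in at about 37 s. No verdict is reported. I moved the smallest of the three red tins and left the other two alone.

Distances from each target in the last wrist-camera check, with the arm clear above:

| Item | Measured from target | Allowed |
|---|---|---|
| Cup | about 1 mm from the slate's centre | 12 mm |
| Tin | about 2–5 mm from the cork's centre | 12 mm |
| Bowl | about 2 mm from midway | 15 mm |
| Lid | less than 1 mm off the bowl's axis, plate level (slope below 0.01) | 8 mm |
| Pet | about 1–2 mm from its spot on the band | 15 mm from the band's centre line, 20 mm from straight behind midway |

- **Bystanders:** The cake was measured again and had not moved. I did not measure the pitcher again; it was never touched.
- **Disagreements:** The scene camera read up to about 4 mm differently from the wrist camera. Two wrist readings of the tin differed by about 3 mm. All of these are well inside the limits. At the intermediate check after the bowl was set down, the top camera returned no reading for the bowl or the pet, and I did not check the board items with it again.
- **Failed checks:** None.

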